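# Index the case press's turret to bring the oblong watch under the ram

## Task

Five watch heads lie back-up in the dies of the case press's turret. Push the turret's tabs with a fingertip to step it round until the oblong, straight-sided watch has clicked home under the ram, at the index pointer, ready for its back to be closed. All the watches must stay sitting in their dies; do not touch them or the dies, and leave everything else on the bench where it is.

Things in the scene. Friction and masses are not known exactly. Their poses are not given: they have to be found in the camera images.
- press: Bench case press, bolted down, grey, 322 mm high. Origin: on the turret's vertical axis at bench height; x axis points level from there past the ram (52 mm) to the column (front face at 120 mm, 60 mm wide); z up. Base plate 14 mm thick, x -85 to 177, y +-78 mm. Overhanging head: x 30 to 162, y +-23 mm, 148 to 194 mm above the bench, with a raised hand lever on top.
- ram (a point): Point on the ram's axis 50 mm above the bench, where the oblong watch has to come; a small steel index pointer on the column marks this position. The ram and its guide, up to 34 mm across, hang from the head down to 76 mm above the bench. All else round the turret is open from above.
- turret_axis (a point): Point on the turret's axis at its top face, 46 mm above the bench. The turret is a dark steel disc of 78 mm radius with six stations every 60 degrees; each has a black nylon die centred 52 mm from the axis and, in line with it, a steel tab on the rim. A steel hub nut, 24 mm across, stands 14 mm high at the middle.
- turret (a joint): Turret angle, rad, growing counter-clockwise from above; 0 at the start, with an empty die under the ram. It turns endlessly both ways. A spring click holds it at every 60 degrees, where one station is exactly under the ram: 0.15 N m (about 2 N at a tab) moves it, and past half a step it snaps on to the next click by itself within a second.
- tab (a point): Middle of the tab that stands next to the column at the start, 94 mm from the turret axis, 43 mm above the bench; it turns with the turret. All six tabs are alike, every 60 degrees: upright radial paddles, 8 mm thick, from the rim (78 mm) out to 110 mm from the axis, 32 to 54 mm above the bench, with clear gaps between them and 18 mm of air below.
- dies: The six alike black nylon dies on top of the turret disc, each a shallow cup 41 mm across, 35 mm inside, 46 to 54 mm above the bench, its inner floor at 50 mm; fixed to the turret. Origin: on the turret axis at the disc's top; x axis towards the die that starts under the ram.
- oblong_watch: The oblong (rectangular) steel watch head, no strap: case 36 x 24 mm, 10.5 mm high, 50 g, lying loose, back up, its 28 x 20 mm bezel 4 mm deep in one of the five dies away from the ram; which one varies. Origin: centre of its underside, on the die's floor, 50 mm above the bench and 52 mm from the turret axis; z up.
- round_watch1: One of four round steel watch heads, case 36 mm across, 10.5 mm high, 50 g, lying back up in the other dies in any order. Origin: centre of its underside, on the die's floor.
- round_watch2: One of four round steel watch heads, case 36 mm across, 10.5 mm high, 50 g, lying back up in the other dies in any order. Origin: centre of its underside, on the die's floor.
- round_watch3: One of four round steel watch heads, case 36 mm across, 10.5 mm high, 50 g, lying back up in the other dies in any order. Origin: centre of its underside, on the die's floor.
- round_watch4: One of four round steel watch heads, case 36 mm across, 10.5 mm high, 50 g, lying back up in the other dies in any order. Origin: centre of its underside, on the die's floor.
- loupe: Bystander: a black plastic eyepiece loupe standing upright, 34 mm across, 32 mm high.
- tweezers: Bystander: steel tweezers lying flat, 122 mm long, 6 mm high; origin near the middle.
- screwdriver: Bystander: a slim aluminium-handled screwdriver lying flat, 100 mm long.
- holder: Bystander: a black plastic movement holder 52 x 34 x 12 mm with a brass watch movement on it (17 mm high in all).
- spare_die: Bystander: a spare black nylon die, 28 mm across, 16 mm high.
- dome: Bystander: a clear dust dome 68 mm across and 78 mm high over a small brass block.
- oil_jar: Bystander: an amber glass oil jar, 32 mm across, 36 mm high.
- tray: Bystander: a grey compartment tray of small parts, 100 x 140 x 18 mm.
Mind the look-alikes: they are no part of the job. What is shaped like the oblong_watch but red or turquoise is not meant. What is shaped like the round_watch2 but red is not meant.

How it is judged (in metres and radians):
At the end, for the whole second after the job is handed in: The oblong watch is under the ram (centre within 4 mm of the ram's axis, seen from above), the turret is at rest, and all five watches sit in their dies: on the floor (3 mm), level within 0.1 rad (horizontal distance between oblong_watch and ram below 0.004 m and velocity of joint turret between -0.05 and 0.05 rad/s and height (world z) of each of oblong_watch, round_watch1, round_watch2, round_watch3, round_watch4 below 0.053 m and angle between each of oblong_watch, round_watch1, round_watch2, round_watch3, round_watch4's own z axis and vertical below 0.1 rad); the robot touches nothing.
It fails at once if a bystander is shifted more than 20 mm or picked up (distance of any of loupe, tweezers, screwdriver, holder, spare_die, dome, oil_jar, tray from where it was at the start of the episode above 0.02 m).
It fails at once if the robot touches a watch (contact force between any of the fingers, the arm and oblong_watch above 0.3 N or contact force between any of the fingers, the arm and round_watch1 above 0.3 N or contact force between any of the fingers, the arm and round_watch2 above 0.3 N or contact force between any of the fingers, the arm and round_watch3 above 0.3 N or contact force between any of the fingers, the arm and round_watch4 above 0.3 N).
It fails at once if the robot touches the dies (contact force between any of the fingers, the arm and dies above 0.5 N).
It fails at once if a watch leaves its die (lifted over 5 mm, tipped over 0.25 rad, or moved 6 mm towards or away from the turret axis) ((height (world z) of oblong_watch above 0.056 m or angle between oblong_watch's own z axis and vertical above 0.25 rad or horizontal distance between oblong_watch and turret_axis above 0.058 m or horizontal distance between oblong_watch and turret_axis below 0.046 m) or (height (world z) of round_watch1 above 0.056 m or angle between round_watch1's own z axis and vertical above 0.25 rad or horizontal distance between round_watch1 and turret_axis above 0.058 m or horizontal distance between round_watch1 and turret_axis below 0.046 m) or (height (world z) of round_watch2 above 0.056 m or angle between round_watch2's own z axis and vertical above 0.25 rad or horizontal distance between round_watch2 and turret_axis above 0.058 m or horizontal distance between round_watch2 and turret_axis below 0.046 m) or (height (world z) of round_watch3 above 0.056 m or angle between round_watch3's own z axis and vertical above 0.25 rad or horizontal distance between round_watch3 and turret_axis above 0.058 m or horizontal distance between round_watch3 and turret_axis below 0.046 m) or (height (world z) of round_watch4 above 0.056 m or angle between round_watch4's own z axis and vertical above 0.25 rad or horizontal distance between round_watch4 and turret_axis above 0.058 m or horizontal distance between round_watch4 and turret_axis below 0.046 m)).
It also fails if it takes over 64 s, if anything falls off the work surface, if the arm or the gripper's body presses on something with over 40 N, if the wrist force passes 120 N, or if a joint passes its speed limit or range.

## Robot

A 6-joint arm with a two-finger parallel gripper is mounted at the origin on the work surface. World frame = base frame: x ahead of the robot, y to its left, z up, the work surface at z = 0. Lengths are in mm, angles in rad, forces in N, time in s.
With the tool pointing down it reaches from about 300 to 875 mm from the base axis. Payload 4.2 kg.
Tool frame: the origin (TCP) lies between the finger pads; the fingertips stand 22 mm ahead of it and the grasp point (between the pads) lies 3 mm ahead of it; z points along the fingers, y is the direction in which the jaws open and shut (so a half turn about z gives the same grasp; the last joint's range is limited). The gripper opens to 85 mm and grips with 20 to 120 N. Pads are 22 mm wide; open, the fingers measure 114 mm over their backs; the gripper's body (76 mm by 85 mm) begins 54 mm behind the grasp point. The pads swing forward as they close: fully open they stand 13 mm farther back than shut.
Start: joints at [1.18, 0.32, 1.565, -0, 1.257, -0.02], TCP at [208.36, 535.936, 232.838] pointing down, gripper open.
Joint ranges: [-3.11, 3.11], [-0.84, 2.01], [0.21, 2.61], [-1.34, 4.49], [0.05, 2.63], [-2.56, 2.56]. Speed limits (rad/s): [2.57, 2.57, 3.14, 3.14, 3.14, 3.14].

## Interface

Orientations are given as a rotation vector (axis times angle).
In Python, from station import * gives the robot as it stands. The module is installed in compiled form; this text tells all that it offers.
- The arm moves only by the tool move_arm, never from a script. Its argument "deltas" is a list of rows, each a list of 3 entries, a list of its own where there are three numbers: the closure, from -1 (fully open) to 1 (shut), so that 0 is half open, then the shift along the tool's x, y, z in cm, then the turn about the tool's z in degrees. A call has 1 to 12 rows; each row is the pose to reach, as a shift and turn from the pose measured when the call began, along the tool's axes at that moment; what a row does not reach only later rows make up. A row lasts 1/8 s, in which the tool goes at most 62.5 mm and 10.7 degrees, less where a joint would pass 70% of its speed; a pose out of reach is approached as far as the arm can. A call with a gripper value outside its range is refused whole. The fingers move at their own pace and stop on an object; "newtons" is the grip in N (left out, the last holds). Time passes only in rows, so rows that repeat a pose let the fingers close. It gives the time, the measured TCP pose, the force and the opening at its end, in the units of the state.
- read_state(): the state, without advancing time (a new reading comes with each control period).
- capture(name): name is "side" or "top"; returns a dict with "frame" (400x640x3 uint8, red, green, blue), "depth" (400x640 float32, mm along the optical axis (not along the pixel's ray), 0 where there is no reading), "vertical_fov" (degrees; the focal length in pixels is half the picture's height over the tangent of half this angle, whatever the lens; pixels are square), "cx", "cy" (the principal point, pixels), "dist" ([k1, k2, p1, p2, k3] as OpenCV has them; the pictures are not rectified), "position" and "orientation" of the camera in the world. Camera axes: x right, y down, z forward; pixel columns grow to the right and rows downward; lengths in mm; the calibration is good to about 2 mm. A picture is of the moment at which its call begins.
- hand_in(): hands the job in, once; it reports no verdict.
The state is a dict: "clock": time; "q": joint angles; "dq": joint speeds; "joint_efforts": joint torques, N m; "tcp_pos": TCP position; "ee_rot": TCP orientation; "ft_force": force on the tool from outside, world axes, zero at the start; "ft_torque": the same for the moment, N m; "grip_width": finger opening in mm.
Only numpy, scipy, OpenCV 4.12 (cv2) and the standard library are available. Lean on these libraries where they do the work, as an engineer would, in place of code of your own. Each camera call takes 0.05 s, during which the arm holds its last target.

## Working session

There is one attempt and no reset: what is moved stays moved. The work goes in short steps, Python scripts to look and compute and a tool call to move; the robot and the scene stay as the last step left them, time stands still between calls to the robot, and variables do not carry over. Pictures are saved under pics/ and viewed, and the job is handed in when it is done.

Besides the shell and the picture viewer there is one more tool, called after ">>>" as a command line: name --argument value ..., lists and objects as JSON in quotes. move_arm: Moves the arm, as the interface text tells. Its arguments: {"type":"object","properties":{"deltas":{"type":"array"},"newtons":{"type":"number"}},"required":["deltas"]}

```bash
mkdir -p pics; cat > h.py <<'E'
from station import *
import numpy as np, cv2
from scipy.spatial.transform import Rotation as R
def cam(c):
    h,w=c["frame"].shape[:2]; f=h/2/np.tan(np.radians(c["vertical_fov"])/2)
    K=np.array([[f,0,c["cx"]],[0,f,c["cy"]],[0,0,1.]])
    o=np.array(c["orientation"],float)
    M=o if o.shape==(3,3) else R.from_rotvec(o).as_matrix()
    return K,np.array(c["dist"],float),M,np.array(c["position"],float)
def ray(c,px,z):
    K,d,M,p=cam(c)
    u=cv2.undistortPoints(np.array(px,float).reshape(-1,1,2),K,d).reshape(-1,2)
    r=np.c_[u,np.ones(len(u))]@M.T
    return p+r*((z-p[2])/r[:,2])[:,None]
def proj(c,P):
    K,d,M,p=cam(c)
    Rv=M.T
    return cv2.projectPoints(np.array(P,float).reshape(-1,1,3),cv2.Rodrigues(Rv)[0],-Rv@p,K,d)[0].reshape(-1,2)
def save(im,n): cv2.imwrite("pics/"+n+".png",cv2.cvtColor(im,cv2.COLOR_RGB2BGR))
E
python3 - <<'E'
from h import *
s=read_state();print(s)
for n in("top","side"):
    c=capture(n);save(c["frame"],n+"0");print(n,c["position"],c["orientation"],c["vertical_fov"],c["cx"],c["cy"],c["dist"])
E
```

```text
{'clock': 0.0, 'q': array([ 1.17997918e+00,  3.20315407e-01,  1.56568275e+00, -1.57019422e-05,
        1.25737481e+00, -1.99678468e-02]), 'dq': array([ 0.00039026, -0.00102342, -0.00090702,  0.0014852 ,  0.00271527,
        0.00085997]), 'joint_efforts': array([-2.47151111e-04, -4.15536010e+01, -2.34156471e+01,  1.08628101e-04,
        8.35628773e-03,  1.42190481e-05]), 'tcp_pos': array([208.19242574, 535.48433446, 231.96729959]), 'ee_rot': array([-5.79124381e-01, -3.08739735e+00,  2.74220032e-03]), 'ft_force': array([-0.74405911,  0.76939156, -0.00567882]), 'ft_torque': array([-0.00094393,  0.00955874,  0.05415907]), 'grip_width': 85.17852869184972}
top [ 3.88870437e+02 -3.20582126e-01  9.19517194e+02] [-2.08213044  2.14451839 -0.16524117] 52.57559958075121 313.55688264377335 203.7610066541568 [0.03096889 0.         0.         0.         0.        ]
side [318.72448178 644.778269   809.96258118] [-0.5290564   2.77194416 -1.05133696] 57.73536301306097 316.9309439914552 201.99814740714868 [-0.08329728  0.          0.          0.          0.        ]
```

View pics/top0.png

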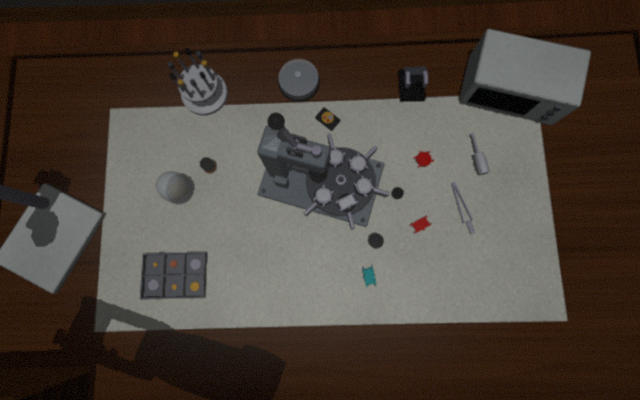

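View pics/side0.png

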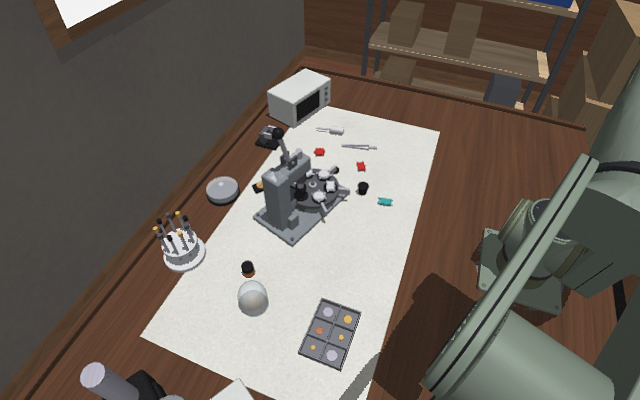

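```bash
python3 - <<'E'
from h import *
c=capture("top")
def z(c,n,x0,x1,y0,y1,k,g=1.):
    f=c["frame"][y0:y1,x0:x1]; f=cv2.resize(f,None,fx=k,fy=k,interpolation=cv2.INTER_CUBIC)
    f=(255*(f/255.)**g).astype(np.uint8); save(f,n)
z(c,"topz",250,410,110,230,5,.6)
d=capture("side"); z(d,"sidez",240,380,120,240,5,.8)
print(ray(c,[[340,180],[250,180],[340,100]],46))
print("turret axis depth", c["depth"][175:185,335:350].min())
E
```

```text
[[602.18973843 -39.03899408  46.        ]
 [608.96788134 161.03926715  46.        ]
 [790.57054713 -46.20966525  46.        ]]
turret axis depth 879.5504
```

View pics/topz.png

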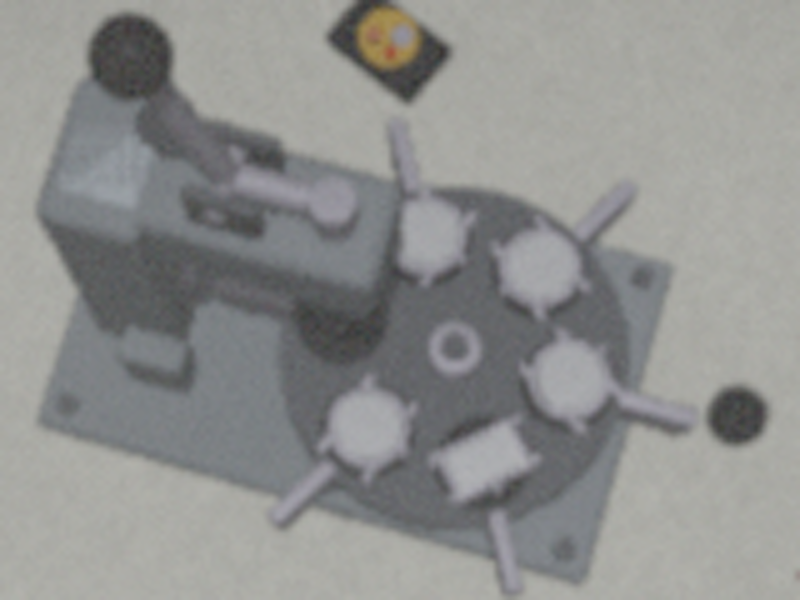

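View pics/sidez.png

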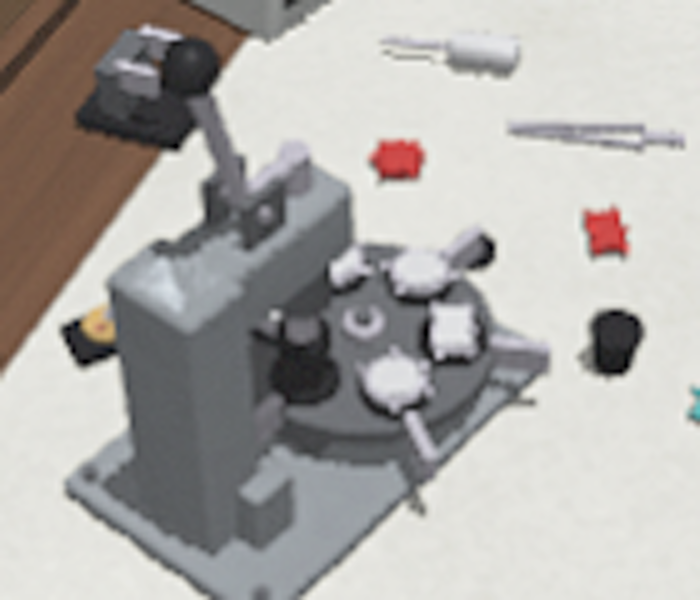

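```bash
python3 - <<'E'
from h import *
c=capture("top")
def P(zx,zy,h): return ray(c,[[250+zx/5-.4,110+zy/5-.4]],h)[0]
A=P(455,348,60);print("axis",A)
for n,p in dict(w1=(368,428),w2=(487,460),w3=(570,380),w4=(540,268),w5=(430,236)).items():
    v=P(*p,60.5)-A;print(n,np.hypot(*v[:2]),np.degrees(np.arctan2(v[1],v[0])))
for n,p in dict(t1=(275,520),t2=(512,592),t3=(692,420),t4=(632,185),t5=(398,122)).items():
    v=P(*p,54)-A;print(n,np.hypot(*v[:2]),np.degrees(np.arctan2(v[1],v[0])),P(*p,54))
print("loupe",ray(c,[[376,240]],32),"die",ray(c,[[397.5,193]],16))
s=read_state();print(s["tcp_pos"],R.from_rotvec(s["ee_rot"]).as_matrix().round(3))
E
```

```text
axis [600.51635837 -39.79161656  60.        ]
w1 52.01255049207029 131.44334766216653
w2 51.5553419307364 -166.7594754306172
w3 51.7073202214116 -108.12543623164812
w4 51.765251985210185 -48.06297896576027
w5 51.68881089178553 10.078807514689915
t1 108.29862274377471 131.97462213768705 [528.08608985  40.72203377  54.        ]
t2 108.81820699572528 -169.1574203283596 [493.64080382 -60.26154604  54.        ]
t3 107.23112534046922 -108.58928402120354 [ 566.33300111 -141.42828479   54.        ]
t4 109.4655050794757 -48.11464827025622 [ 673.60015366 -121.28674321   54.        ]
t5 108.48969432459795 11.27338567257729 [706.91280602 -18.58289894  54.        ]
loupe [[ 468.43819593 -112.79282013   32.        ]] die [[ 574.79888998 -169.04853072   16.        ]]
[208.27049979 535.73142996 232.41663014] [[-0.932  0.362 -0.   ]
 [ 0.362  0.932 -0.001]
 [ 0.    -0.001 -1.   ]]
```

>>> move_arm --deltas '[[1, [-4, -4, 0], 0], [1, [-8, -8, 0], 0], [1, [-13, -12, 0], 0], [1, [-17, -16, 0], 0], [1, [-22, -20, 0], 0], [1, [-26, -24, 0], 0], [1, [-30, -28, 0], 0], [1, [-35, -32, 0], 0], [1, [-40, -36, 0], 0], [1, [-44, -40, 0], 0], [1, [-48.5, -44.5, 0], 0], [1, [-52.8, -48.4, 0], 0]]' --newtons 40

```text
clock: 1.75
tcp_pos: [525.5, -108.8, 232.9]
ee_rot: [0.58, 3.087, -0.001]
ft_force: [-0.1, 1.1, -0.3]
grip_width: -0.0
```

```bash
cat >> h.py <<'E'
A=np.array([600.5,-39.8])
def go(x,y,z,s=None):
    s=s or read_state(); M=R.from_rotvec(s["ee_rot"]).as_matrix()
    return (M.T@(np.array([x,y,z])-s["tcp_pos"])/10).round(2)
def pol(r,a): a=np.radians(a); return A+r*np.array([np.cos(a),np.sin(a)])
E
python3 - <<'E'
from h import *
s=read_state();print(s["clock"],s["tcp_pos"],s["ft_force"],s["grip_width"],R.from_rotvec(s["ee_rot"]).as_matrix().round(3))
print(pol(100,221.5),go(*pol(100,221.5),60))
E
```

```text
1.75 [ 525.53405872 -108.83449453  232.87766904] [-0.07520911  1.0516152  -0.28629519] -0.02556443251134213 [[-0.932  0.363  0.   ]
 [ 0.363  0.932 -0.001]
 [-0.    -0.    -1.   ]]
[ 525.60442792 -106.06200482] [ 0.1   0.27 17.29]
```

>>> move_arm --deltas '[[1, [0.1, 0, 4], 0], [1, [0.1, 0, 8], 0], [1, [0.1, 0, 12], 0], [1, [0.1, 0, 14], 0], [1, [0.1, 0, 15], 0], [1, [0.1, 0, 15], 0]]'

```text
clock: 2.5
tcp_pos: [524.5, -108.5, 82.6]
ee_rot: [-0.58, -3.087, 0.001]
ft_force: [-0.3, 0.2, 0.2]
grip_width: 0.1
```

```bash
python3 - <<'E'
from h import *
for n in("top","side"):
    c=capture(n)
    b=(280,440,130,250) if n=="top" else (240,400,100,220)
    f=cv2.resize(c["frame"][b[2]:b[3],b[0]:b[1]],None,fx=5,fy=5,interpolation=3); save((255*(f/255.)**.7).astype(np.uint8),n+"1")
s=read_state();print(s["clock"],s["tcp_pos"],s["ft_force"])
E
```

```text
2.6 [ 525.33035383 -108.6932727    83.76362055] [-0.49003928 -0.25630948 -0.06729217]
```

View pics/top1.png

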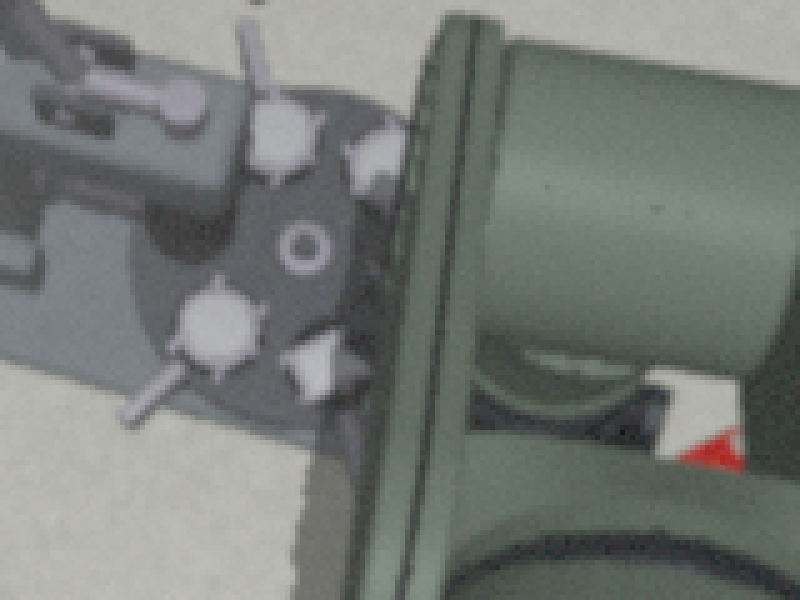

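View pics/side1.png

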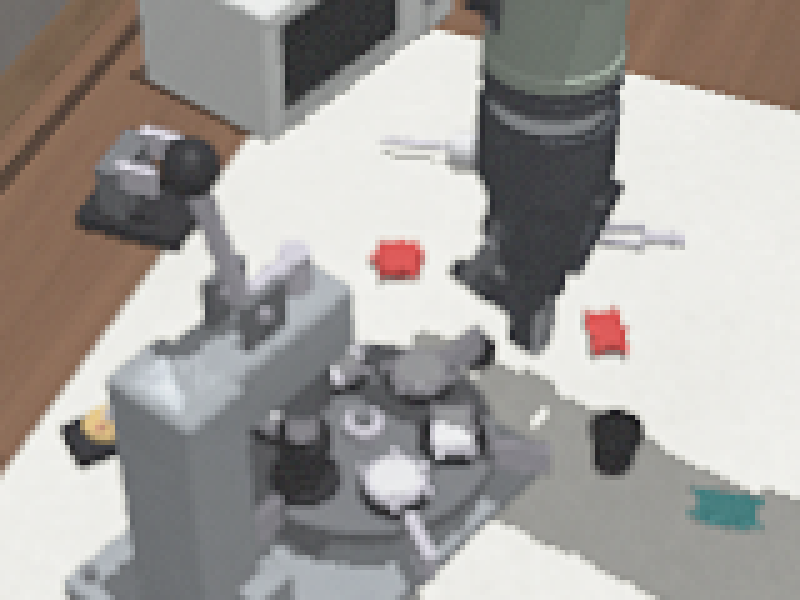

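```bash
python3 - <<'E'
from h import *
c=capture("side"); s=read_state(); p=s["tcp_pos"]-[0,0,22]
q=proj(c,[p])[0]; print((q-[240,100])*5, s["tcp_pos"])
# stroke waypoints: finger centre at angle phi=tab+10.5deg
s0=s
for a in [221.5,206,202,196,190,184,178,172,166,160,155,152]:
    print(a,go(*pol(100,a),60,s0))
E
```

```text
[523.82423874 365.61506791] [ 525.36943401 -108.68095044   83.9059662 ]
221.5 [0.08 0.25 2.39]
206 [2.29 1.8  2.38]
202 [2.79 2.29 2.38]
196 [3.46 3.09 2.38]
190 [4.05 3.95 2.38]
184 [4.55 4.87 2.38]
178 [4.94 5.84 2.38]
172 [5.24 6.85 2.38]
166 [5.42 7.88 2.38]
160 [5.5  8.92 2.38]
155 [5.48 9.79 2.38]
152 [ 5.44 10.32  2.38]
```

>>> move_arm --deltas '[[1, [0.1, 0.2, 1.2], 0], [1, [0.1, 0.2, 2.4], 0], [1, [0.8, 0.7, 2.4], 0], [1, [1.6, 1.2, 2.4], 0], [1, [2.3, 1.8, 2.4], 0], [1, [2.8, 2.3, 2.4], 0], [1, [3.1, 2.7, 2.4], 0], [1, [3.5, 3.1, 2.4], 0], [1, [3.8, 3.5, 2.4], 0], [1, [4.05, 3.95, 2.4], 0], [1, [4.3, 4.4, 2.4], 0], [1, [4.5, 4.8, 2.4], 0]]'

```text
clock: 4.15
tcp_pos: [500.9, -47.3, 59.8]
ee_rot: [0.58, 3.085, -0.001]
ft_force: [-0.9, -0.3, 0.3]
grip_width: 0.2
```

```bash
python3 - <<'E'
from h import *
for n in("side",):
    c=capture(n)
    b=(240,400,100,220)
    f=cv2.resize(c["frame"][b[2]:b[3],b[0]:b[1]],None,fx=5,fy=5,interpolation=3); save((255*(f/255.)**.7).astype(np.uint8),n+"2")
s=read_state();print(s["clock"],s["tcp_pos"],s["ft_force"])
v=s["tcp_pos"][:2]-A; print(np.hypot(*v),np.degrees(np.arctan2(v[1],v[0]))%360)
for a in [184,178,172,166,160,155,152]:
    print(a,go(*pol(100,a),60,s))
E
```

```text
4.2 [500.82606068 -46.954537    59.76619148] [-0.11993459  0.27597097 -0.04367357]
99.93038366495753 184.1056160674473
184 [ 0.01  0.01 -0.02]
178 [ 0.41  0.98 -0.02]
172 [ 0.7   1.99 -0.02]
166 [ 0.89  3.02 -0.03]
160 [ 0.97  4.06 -0.03]
155 [ 0.95  4.93 -0.03]
152 [ 0.9   5.45 -0.03]
```

View pics/side2.png

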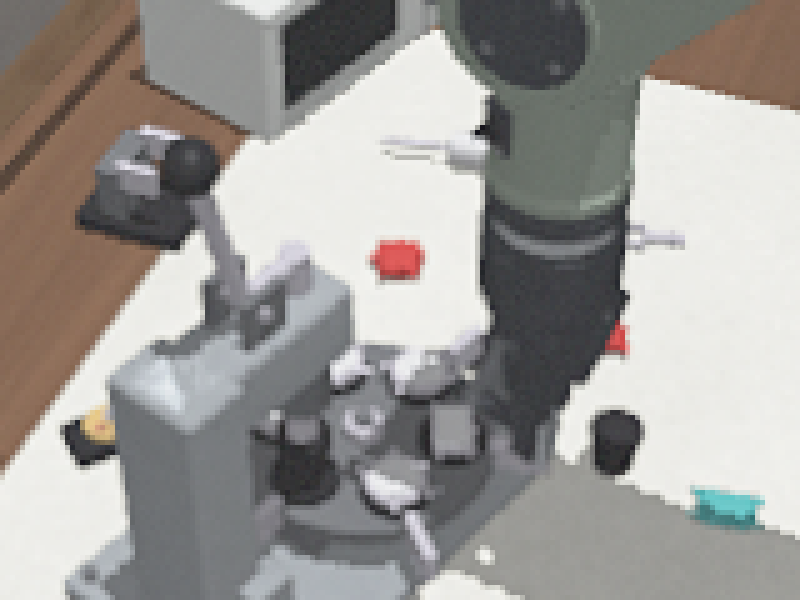

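```bash
python3 - <<'E'
from h import *
c=capture("top")
b=(280,440,130,250)
f=cv2.resize(c["frame"][b[2]:b[3],b[0]:b[1]],None,fx=5,fy=5,interpolation=3); save((255*(f/255.)**.5).astype(np.uint8),"top3")
c=capture("side")
f=cv2.resize(c["frame"][160:220,310:370],None,fx=10,fy=10,interpolation=3); save((255*(f/255.)**.5).astype(np.uint8),"side3")
p=read_state()["tcp_pos"]
P=[p-[0,0,22],[*pol(110,191.5),54],[*pol(110,191.5),32],[*pol(78,191.5),54],[*pol(110,131.5),54]]
print((proj(c,P)-[310,160])*10)
E
```

```text
[[355.1628381  349.79822438]
 [401.46535764 285.59211858]
 [396.13384121 337.50487347]
 [291.38676018 271.33992733]
 [160.69094844 508.86111716]]
```

View pics/top3.png

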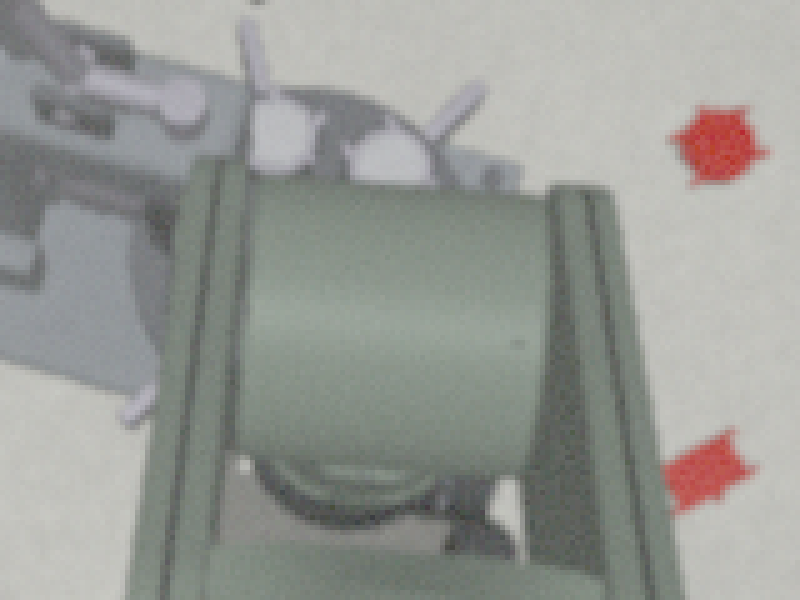

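View pics/side3.png

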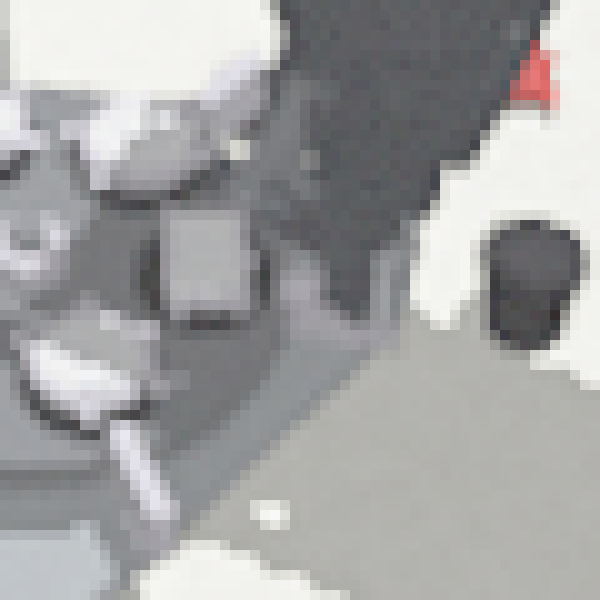

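```bash
python3 - <<'E'
from h import *
c=capture("side")
K,d,M,p=cam(c)
def pt(u,v):
    n=cv2.undistortPoints(np.array([[[u,v]]],float),K,d).ravel(); Z=c["depth"][v,u]
    return M@(np.array([n[0],n[1],1])*Z)+p
for v in range(178,200,2):
    print(v,[tuple(int(round(t)) for t in pt(u,v)) for u in range(334,354,3)])
print(read_state()["tcp_pos"], pol(110,191.5),pol(80,191.5))
E
```

```text
178 [(521, 7, 149), (514, 3, 149), (509, -6, 142), (511, -44, 107), (499, -28, 126), (490, -27, 130), (487, -47, 112)]
180 [(519, 12, 148), (511, 13, 151), (506, 1, 142), (508, -32, 111), (498, -26, 121), (492, -35, 114), (486, -46, 106)]
182 [(548, -79, 44), (511, 12, 144), (505, 5, 139), (501, -11, 125), (498, -29, 110), (491, -35, 107), (509, -142, -1)]
184 [(543, -64, 51), (536, -72, 47), (506, 2, 128), (501, -12, 117), (498, -30, 101), (491, -36, 98), (506, -136, -3)]
186 [(538, -51, 57), (534, -67, 44), (535, -100, 12), (501, -14, 107), (498, -33, 90), (491, -40, 86), (503, -125, 0)]
188 [(538, -51, 49), (531, -58, 45), (520, -52, 55), (506, -32, 80), (498, -33, 83), (491, -42, 76), (501, -118, -2)]
190 [(533, -36, 58), (528, -49, 47), (519, -50, 49), (506, -35, 69), (498, -35, 72), (491, -42, 68), (498, -110, -1)]
192 [(533, -37, 48), (526, -42, 46), (519, -52, 39), (511, -55, 39), (497, -34, 65), (495, -61, 40), (495, -101, -1)]
194 [(531, -31, 47), (524, -38, 42), (524, -69, 11), (510, -54, 32), (501, -53, 36), (501, -90, -1), (493, -92, 1)]
196 [(528, -24, 47), (529, -56, 14), (521, -59, 14), (513, -66, 10), (507, -77, 0), (499, -84, -3), (490, -83, 2)]
198 [(528, -23, 38), (526, -47, 15), (518, -53, 12), (513, -68, -1), (505, -72, -3), (497, -76, -3), (488, -79, -3)]
[500.99225147 -47.60288284  59.79199028] [492.70828249 -61.73047279] [522.10602363 -55.74943475]
```

>>> move_arm --deltas '[[1, [0, 0, -2], 0], [1, [0, -2, -4], 0], [1, [1, -5.3, -4], 0], [1, [0, -5.5, -4], 0], [1, [-0.5, -6, -4], 0], [1, [-0.5, -6, -4], 0]]'

```text
clock: 5.1
tcp_pos: [484.6, -105.4, 99.7]
ee_rot: [0.58, 3.085, -0.001]
ft_force: [0.2, 0.6, 0.3]
grip_width: 0.0
```

```bash
python3 - <<'E'
from h import *
c=capture("side")
f=cv2.resize(c["frame"][140:200,310:370],None,fx=10,fy=10,interpolation=3); save((255*(f/255.)**.5).astype(np.uint8),"side4")
K,d,M,p=cam(c)
s=read_state(); t=s["tcp_pos"]; print(s["clock"],t,s["ft_force"],s["grip_width"])
D=c["depth"]; v,u=np.mgrid[0:400,0:640]
n=cv2.undistortPoints(np.c_[u.ravel(),v.ravel()].astype(float).reshape(-1,1,2),K,d).reshape(-1,2)
X=(np.c_[n,np.ones(len(n))]*D.reshape(-1,1))@M.T+p
m=(np.hypot(X[:,0]-t[0],X[:,1]-t[1])<45)&(X[:,2]>65)&(X[:,2]<190)
Y=X[m]-t; mt=R.from_rotvec(s["ee_rot"]).as_matrix(); L=Y@mt
for z0 in range(-60,40,5):
    k=(L[:,2]>=z0)&(L[:,2]<z0+5)
    if k.sum(): print(z0,k.sum(),L[k].min(0).round(),L[k].max(0).round())
print((proj(c,[t-[0,0,22],t])-[310,140])*10)
E
```

```text
5.15 [ 484.20432883 -105.08662929   99.55594643] [-0.44143943  0.2807383  -0.64963728] -0.13092896932990425
-60 17 [ -1. -40. -60.] [ 13.  43. -55.]
-55 27 [ -7. -33. -54.] [ 14.  39. -50.]
-50 24 [ -7. -26. -50.] [ 15.  34. -45.]
-45 14 [ -9. -13. -45.] [ 14.  31. -40.]
-40 5 [  7.  -6. -39.] [ 13.  13. -35.]
-35 7 [  6.  -4. -34.] [ 12.  16. -30.]
-30 10 [  6.  -4. -30.] [ 12.  14. -25.]
-25 11 [ -4.  -2. -25.] [ 12.  17. -20.]
-20 13 [ -4. -12. -20.] [ 12.  16. -15.]
-15 11 [ -5.  -3. -15.] [ 12.  17. -10.]
-10 11 [ -3.  -4. -10.] [11. 15. -5.]
-5 5 [ 3. -1. -4.] [11. 13. -0.]
0 1 [-8.  7.  4.] [-8.  7.  4.]
[[481.32774124 336.96894834]
 [487.98845204 281.50943454]]
```

View pics/side4.png

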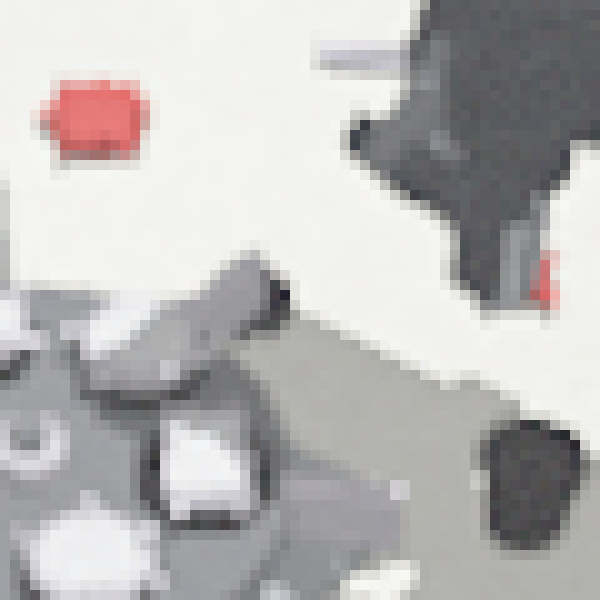

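```bash
python3 - <<'E'
from h import *
s=read_state()
for a in [221.5,210,204,202,198]:
    print(a,go(*pol(100,a),48,s))
E
```

```text
221.5 [-3.88  1.41  5.16]
210 [-2.2   2.5   5.16]
204 [-1.42  3.2   5.16]
202 [-1.18  3.45  5.16]
198 [-0.72  3.97  5.16]
```

>>> move_arm --deltas '[[1, [-2, 0.7, 0], 0], [1, [-3.9, 1.4, 0], 0], [1, [-3.9, 1.4, 2], 0], [1, [-3.9, 1.4, 4], 0], [1, [-3.9, 1.4, 5.2], 0], [1, [-3, 1.9, 5.2], 0], [1, [-2.2, 2.5, 5.2], 0], [1, [-1.8, 2.85, 5.2], 0], [1, [-1.4, 3.2, 5.2], 0], [1, [-1.2, 3.45, 5.2], 0], [1, [-0.95, 3.7, 5.2], 0], [1, [-0.7, 4, 5.2], 0]]'

```text
clock: 6.65
tcp_pos: [506.1, -70.6, 47.8]
ee_rot: [0.579, 3.084, -0.001]
ft_force: [2.0, -1.5, -0.8]
grip_width: 0.1
```

```bash
python3 - <<'E'
from h import *
c=capture("side")
f=cv2.resize(c["frame"][160:220,310:370],None,fx=10,fy=10,interpolation=3); save((255*(f/255.)**.5).astype(np.uint8),"side5")
s=read_state();v=s["tcp_pos"][:2]-A; print(s["clock"],s["tcp_pos"],s["ft_force"],np.hypot(*v),np.degrees(np.arctan2(v[1],v[0]))%360)
for a in [196,190,184,178,172,166,160,155,150]:
    print(a,go(*pol(100,a),48,s))
E
```

```text
6.7 [505.61677183 -70.09533742  47.74012796] [0.24210763 0.13762703 1.65401482] 99.60238178977463 197.70780189308277
196 [ 0.21  0.21 -0.03]
190 [ 0.8   1.07 -0.03]
184 [ 1.3   2.   -0.03]
178 [ 1.7   2.97 -0.03]
172 [ 1.99  3.97 -0.03]
166 [ 2.18  5.   -0.03]
160 [ 2.25  6.04 -0.03]
155 [ 2.24  6.92 -0.03]
150 [ 2.14  7.78 -0.03]
```

View pics/side5.png

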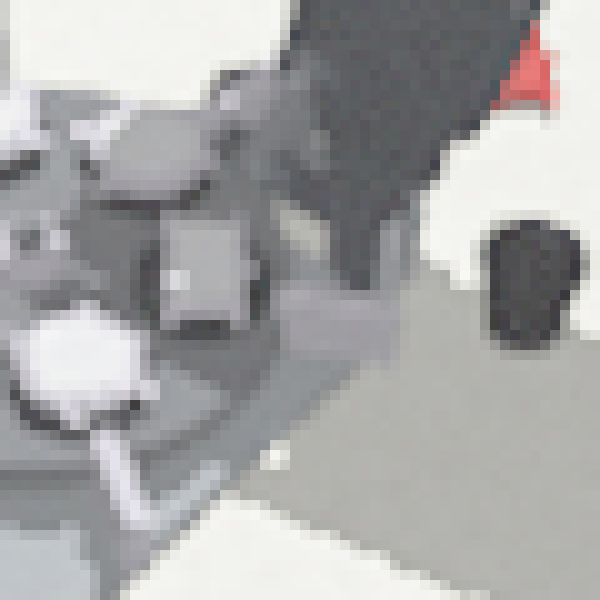

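>>> move_arm --deltas '[[1, [0.5, 0.6, 0], 0], [1, [0.8, 1.1, 0], 0], [1, [1.1, 1.6, 0], 0], [1, [1.3, 2, 0], 0], [1, [1.5, 2.5, 0], 0], [1, [1.7, 3, 0], 0], [1, [1.85, 3.5, 0], 0], [1, [2, 4, 0], 0], [1, [2.1, 4.5, 0], 0], [1, [2.2, 5, 0], 0], [1, [2.25, 5.5, 0], 0], [1, [2.25, 6, 0], 0]]'

```text
clock: 8.2
tcp_pos: [506.4, -5.6, 47.6]
ee_rot: [0.579, 3.085, -0.0]
ft_force: [0.9, 0.0, -0.3]
grip_width: 0.0
```

```bash
python3 - <<'E'
from h import *
c=capture("side")
f=cv2.resize(c["frame"][150:240,280:380],None,fx=8,fy=8,interpolation=3)[:600]; save((255*(f/255.)**.5).astype(np.uint8),"side6")
s=read_state();v=s["tcp_pos"][:2]-A; print(s["clock"],s["tcp_pos"],s["ft_force"],np.hypot(*v),np.degrees(np.arctan2(v[1],v[0]))%360)
E
```

```text
8.25 [506.72607325  -5.22144321  47.67408903] [0.36250772 0.41845485 0.36587025] 99.94611511707011 159.75885878549977
```

View pics/side6.png

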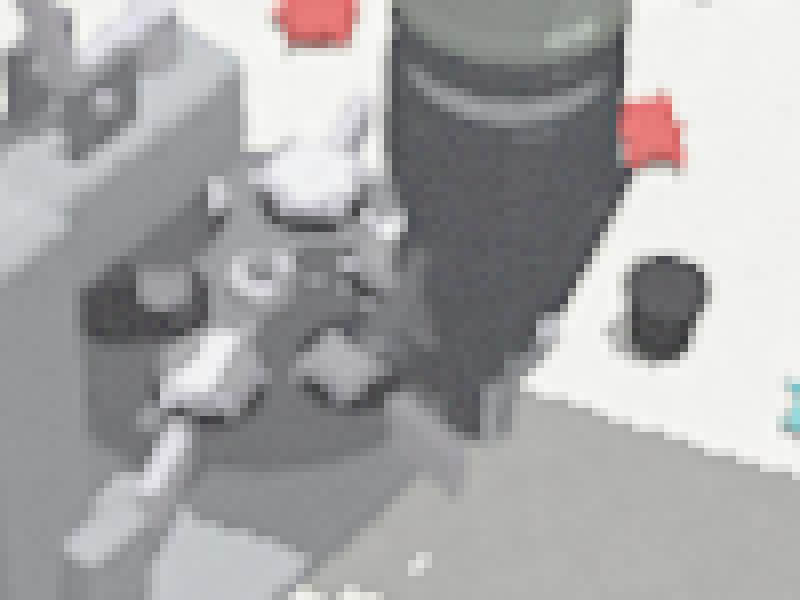

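>>> move_arm --deltas '[[1, [0, 0.4, 0], 0], [1, [0, 0.8, 0], 0], [1, [-0.1, 1.2, 0], 0], [1, [-0.1, 1.4, 0], 0], [1, [-0.1, 1.4, 0], 0]]'

```text
clock: 8.88
tcp_pos: [512.8, 7.6, 47.6]
ee_rot: [0.579, 3.085, 0.0]
ft_force: [0.6, 0.3, 0.5]
grip_width: 0.1
```

```bash
python3 - <<'E'
from h import *
c=capture("side")
f=cv2.resize(c["frame"][150:240,280:380],None,fx=8,fy=8,interpolation=3)[:600]; save((255*(f/255.)**.5).astype(np.uint8),"side7")
s=read_state();v=s["tcp_pos"][:2]-A; print(s["clock"],s["tcp_pos"],s["ft_force"],np.hypot(*v),np.degrees(np.arctan2(v[1],v[0]))%360)
E
```

```text
8.925 [512.71191393   7.47604527  47.64729978] [-0.25307309 -0.64694702 -0.30146367] 99.70843751963875 151.69644260661235
```

View pics/side7.png

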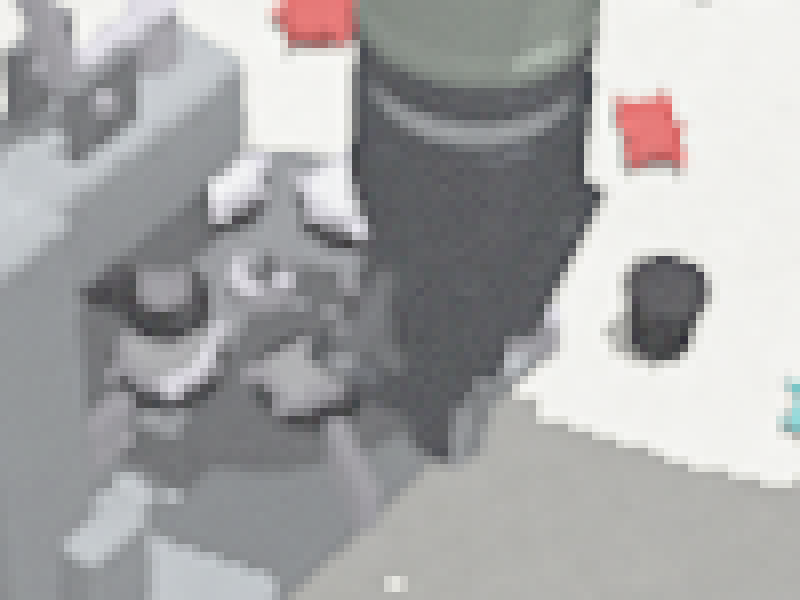

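>>> move_arm --deltas '[[1, [0.3, -0.4, -3], 0], [1, [0.3, -0.4, -6], 0], [1, [-1, -2.5, -6], 0], [1, [-2.2, -4.5, -6], 0], [1, [-3.5, -6.5, -6], 0], [1, [-4.5, -8.5, -6], 0], [1, [-5.3, -10.1, -6], 0], [1, [-5.3, -10.1, -6], 0]]'

```text
clock: 9.93
tcp_pos: [525.3, -106.7, 107.7]
ee_rot: [0.582, 3.084, 0.0]
ft_force: [1.2, 0.4, 0.0]
grip_width: 0.0
```

```bash
python3 - <<'E'
from h import *
c=capture("side")
f=cv2.resize(c["frame"][150:240,280:380],None,fx=8,fy=8,interpolation=3)[:600]; save((255*(f/255.)**.5).astype(np.uint8),"side8")
s=read_state();v=s["tcp_pos"][:2]-A; print(s["clock"],s["tcp_pos"],s["ft_force"],np.hypot(*v),np.degrees(np.arctan2(v[1],v[0]))%360)
for a in [221.5,210,204,202,198,194,190]:
    print(a,go(*pol(100,a),48,s))
E
```

```text
9.975 [ 525.11123324 -106.01056877  107.63752981] [-0.01457879  0.09737993 -0.08550926] 100.33596349996597 221.2913851679081
221.5 [-0.03  0.01  5.96]
210 [1.65 1.1  5.96]
204 [2.43 1.79 5.96]
202 [2.67 2.04 5.96]
198 [3.13 2.57 5.96]
194 [3.56 3.12 5.96]
190 [3.94 3.71 5.96]
```

View pics/side8.png

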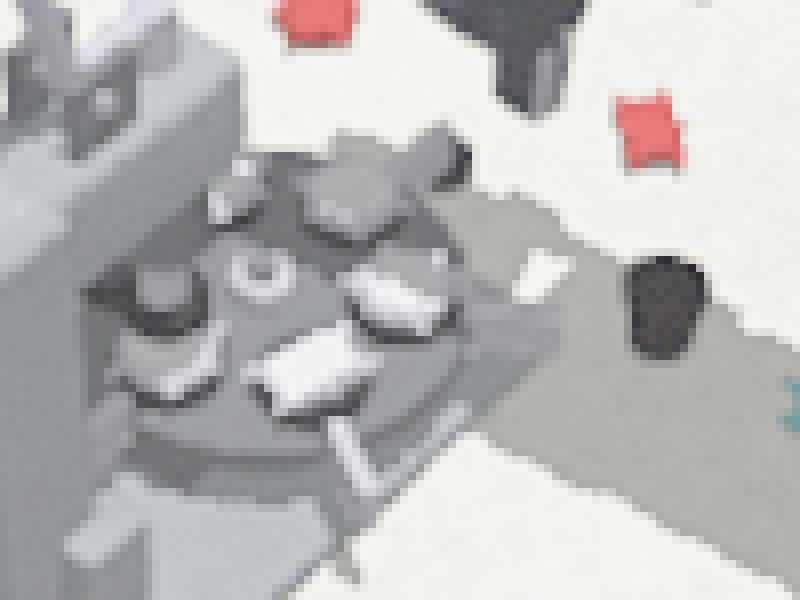

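The first step has clicked home: a round watch is under the ram at (170,370), and the oblong sits one station away at (315,370). I'll now make the same stroke again.

>>> move_arm --deltas '[[1, [0, 0, 2], 0], [1, [0, 0, 4], 0], [1, [0, 0, 6], 0], [1, [0.8, 0.5, 6], 0], [1, [1.6, 1.1, 6], 0], [1, [2.1, 1.5, 6], 0], [1, [2.4, 1.8, 6], 0], [1, [2.7, 2, 6], 0], [1, [2.9, 2.3, 6], 0], [1, [3.1, 2.6, 6], 0], [1, [3.35, 2.85, 6], 0], [1, [3.5, 3.1, 6], 0]]'

```text
clock: 11.48
tcp_pos: [504.3, -64.3, 47.7]
ee_rot: [0.581, 3.084, 0.001]
ft_force: [1.8, -1.4, 0.1]
grip_width: -0.0
```

```bash
python3 - <<'E'
from h import *
s=read_state();v=s["tcp_pos"][:2]-A; print(s["clock"],s["tcp_pos"],s["ft_force"],np.hypot(*v),np.degrees(np.arctan2(v[1],v[0]))%360)
for a in [190,184,178,172,166,160,155,152]:
    print(a,go(*pol(100,a),48,s))
E
```

```text
11.475 [504.33629626 -64.30242278  47.72888488] [ 1.79026325 -1.36571436  0.14390852] 99.23621636830832 194.29474205815967
190 [ 0.48  0.58 -0.03]
184 [ 0.97  1.5  -0.03]
178 [ 1.37  2.47 -0.03]
172 [ 1.66  3.47 -0.03]
166 [ 1.85  4.5  -0.03]
160 [ 1.93  5.55 -0.03]
155 [ 1.91  6.42 -0.03]
152 [ 1.87  6.94 -0.03]
```

>>> move_arm --deltas '[[1, [0.5, 0.6, 0], 0], [1, [0.8, 1.1, 0], 0], [1, [1, 1.6, 0], 0], [1, [1.2, 2.1, 0], 0], [1, [1.4, 2.6, 0], 0], [1, [1.55, 3.1, 0], 0], [1, [1.7, 3.6, 0], 0], [1, [1.8, 4.2, 0], 0], [1, [1.9, 4.8, 0], 0], [1, [1.95, 5.5, 0], 0], [1, [1.9, 6.2, 0], 0], [1, [1.87, 6.9, 0], 0]]'

```text
clock: 12.98
tcp_pos: [512.2, 7.3, 47.7]
ee_rot: [0.581, 3.084, 0.001]
ft_force: [-0.4, -0.9, 0.3]
grip_width: 0.2
```

>>> move_arm --deltas '[[1, [0, 0, 0], 0], [1, [0.3, -0.6, -3], 0], [1, [0.3, -0.6, -6], 0], [1, [0, -3, -10], 0], [1, [0, -8, -14], 0], [1, [0, -13, -18], 0], [1, [0, -18, -18], 0], [1, [0, -18, -18], 0]]'

```text
clock: 13.98
tcp_pos: [445.0, -162.9, 228.1]
ee_rot: [0.589, 3.082, -0.0]
ft_force: [-0.6, 1.3, 0.8]
grip_width: -0.1
```

```bash
python3 - <<'E'
from h import *
c=capture("side")
f=cv2.resize(c["frame"][150:240,280:380],None,fx=8,fy=8,interpolation=3)[:600]; save((255*(f/255.)**.5).astype(np.uint8),"side9")
c=capture("top")
f=cv2.resize(c["frame"][110:230,250:410],None,fx=5,fy=5,interpolation=3); save((255*(f/255.)**.5).astype(np.uint8),"top9")
s=read_state(); print(s["clock"],s["tcp_pos"],s["ft_force"])
E
```

```text
14.075 [ 445.76872389 -160.34987461  227.29417844] [ 0.22936152  0.24025825 -0.17472866]
```

View pics/side9.png

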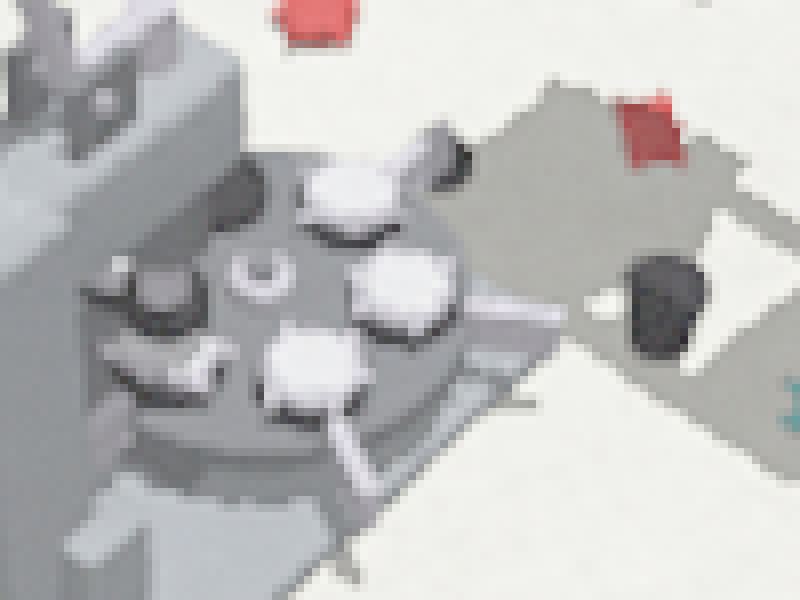

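View pics/top9.png

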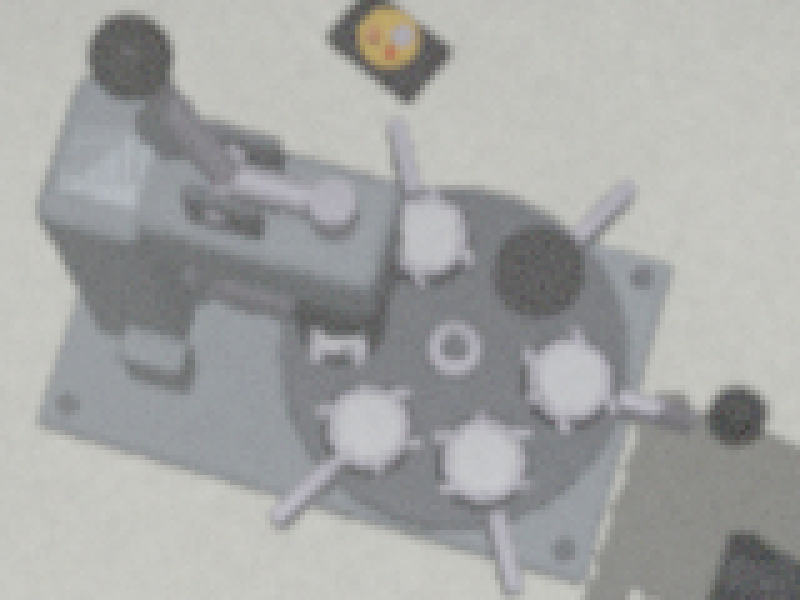

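>>> move_arm --deltas '[[1, [0, 0, 0], 0], [1, [0, 0, 0], 0], [1, [0, 0, 0], 0], [1, [0, 0, 0], 0], [1, [0, 0, 0], 0], [1, [0, 0, 0], 0], [1, [0, 0, 0], 0], [1, [0, 0, 0], 0]]'

```text
clock: 15.08
tcp_pos: [445.7, -160.4, 227.3]
ee_rot: [0.584, 3.084, 0.002]
ft_force: [-0.8, 0.5, 0.2]
grip_width: 0.0
```

```bash
python3 - <<'E'
from h import *
c=capture("top")
def P(zx,zy,h): return ray(c,[[250+zx/5-.4,110+zy/5-.4]],h)[0][:2]
for p in [(275,520),(512,592),(632,185),(398,122)]:
    v=P(*p,54)-A; print(np.hypot(*v),np.degrees(np.arctan2(v[1],v[0])))
f=cv2.resize(c["frame"][110:230,250:410],None,fx=5,fy=5,interpolation=3)
g=cv2.imread("pics/top9.png"); save((255*(f/255.)**.5).astype(np.uint8),"top10"); h=cv2.imread("pics/top10.png")
print("motion diff",np.abs(cv2.GaussianBlur(g,(9,9),0).astype(int)-cv2.GaussianBlur(h,(9,9),0))[:540,:560].max())
print(hand_in())
E
```

```text
108.29391629317644 131.96522132472558
108.80056376339415 -169.16013585003358
109.47018674105419 -48.10534464227131
108.50737606856742 11.27603840602691
motion diff 13
the job is handed in; nothing more can be done
None
```

I pushed the turret two clicks clockwise with the closed fingertips, and the oblong watch now sits under the ram. The job is handed in at about 15 s on the robot's clock; no verdict was reported.

**First attempt:** my first stroke passed over the tab without moving the turret. The closed fingertips sit only about 9 mm ahead of the TCP, not the stated 22 mm. I lowered the tool by 12 mm, and both strokes then moved the turret one step each.

**Last checks:**
- **Oblong watch:** both cameras show it under the ram. From above, the head partly hides it, so I did not measure its distance from the ram's axis.
- **Turret:** the tabs look to be in the same places as at the start. Two pictures a second apart showed no clear movement, only a difference of at most 13 grey levels.
- **Other watches:** the four round ones look seated in their dies. I did not measure their heights or tilt.
- **Bystanders and arm:** the two closest bystanders (loupe and spare die) look unmoved in the last pictures. I did not check the others at the end, but the arm did not push any of them. The arm was well clear of everything, with no contact force at the wrist.

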